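Find the shredder's loose hold-down bolt and hold its cap open

TASK

The cheese shredder rattles: first turn its handwheel one full turn clockwise (seen from above) by the black grip, so that the grip comes back to about where it started, to be sure that the disc inside runs free. Then tap all three yellow-capped hold-down bolts on top, one after another from the one nearest the handwheel to the farthest, to find the one that is loose and gives under the tap. Lift only that bolt's spring cap by its tab, well past halfway to upright, and finish while still holding it open for the fitter's spanner, with nothing else on the table shifted.

Things in the scene. Friction and masses are not known exactly. Their poses are not given: they have to be found in the camera images.
- shredder: hand-cranked disc shredder: white base plate 270 x 500 x 14 mm with a round aluminium head (196 mm across, top 113 mm high) and handwheel at its left end, a feed hopper 155 mm high behind the head, a catch pan on the right and three yellow-capped hold-down bolts in a row along the front edge of its right part. Fixed to the table. Origin at table level; x from the front edge to the back, y along the plate towards the head, z up
- wheel_axis (a point): point on the handwheel's upright axis, at the upper rim face of the wheel, 142 mm above the table; the solid aluminium wheel is 170 mm across, its hub reaches 146 mm above the table
- crank_grip (a point): middle of the black upright grip on the handwheel: 26 mm across, 55 mm tall (140 to 195 mm above the table, this point 168 mm), 60 mm from the wheel's axis. The grip revolves freely on its pin; turning the wheel takes about 2 to 3 N there
- crank (a joint): angle of the handwheel in rad from its start: 0 at the start, growing clockwise seen from above, 6.28 after one full turn; it stays where it is left
- bolt_1 (a point): centre of the flat top of the shut yellow cap over hold-down bolt 1, 46 mm above the table. This is the one nearest the handwheel. Each cap is a cup 50 mm across and 18 mm high (28 to 46 mm above the table) on a steel collar; the caps stand 85 mm apart. The frame is fixed to the shredder: x from the cap's tab towards its hinge, square to the row; z up
- bolt_2 (a point): centre of the flat top of the shut yellow cap over hold-down bolt 2, 46 mm above the table. The middle one of the row. Each cap's hinge line is parallel to this frame's y, 28 mm from the cap's centre on the +x side and 30 mm above the table
- bolt_3 (a point): centre of the flat top of the shut yellow cap over hold-down bolt 3, 46 mm above the table. The one farthest from the handwheel. Frame as at bolt_1
- tab_1 (a point): point in the thumb tab of the cap at bolt_1 when shut, 40 mm from the cap's centre towards -x and 40 mm above the table; fixed, does not follow the lifted cap. The tab is 18 mm wide (y), 8 mm thick (36 to 44 mm above the table) and runs from 25 to 53 mm from the cap's centre, with 22 mm of free air under it. It can turn between two fingers that pinch its sides
- tab_2 (a point): the same point for the cap at bolt_2
- tab_3 (a point): the same point for the cap at bolt_3
- loose_bolt (a joint): how far the loose bolt, with its collar and cap, is pressed down (m): 0 at rest, 0.005 fully down. It starts to give at about 1.5 N, is fully down at about 4.5 N and springs back up. The two tight bolts do not give. Which place (bolt_1, 2 or 3) has the loose bolt changes from run to run and cannot be seen
- loose_cap (a joint): opening of the loose bolt's cap in rad: 0 shut, 1.57 upright, at most 1.7. A spring shuts it as soon as it is let go (about 0.6 N at the tab when shut, 2 N when open)
- tight_cap_a (a joint): opening of the cap of one of the two tight bolts, read as loose_cap
- tight_cap_b (a joint): opening of the cap of the other tight bolt, read as loose_cap
- pan: open steel pan 162 x 176 x 65 mm standing on the shredder's base plate behind the caps, rim 79 mm above the table; origin under its middle
- spanner: steel spanner 220 mm long lying to the right, in front of the scale; origin under its middle
- disc: spare steel shredding disc 190 mm across, 20 mm high at its hub, lying to the left; origin under its middle
- scale: white kitchen scale 260 x 220 x 63 mm on the right; origin under its middle
- tub: clear square food tub 196 x 196 x 150 mm to the left; origin under its middle

How it is judged:
By the outcome, as a careful person would: the job done as asked, in the order asked, and still so for the second after the job is handed in, while the arm keeps its last pose, push and grip.
It also fails if it takes over 72 s, if anything falls off the work surface, if the arm or the gripper's body presses on something with over 40 N, if the wrist force passes 120 N, or if a joint passes its speed limit or range.

ROBOT

A 7-joint arm with a two-finger parallel gripper is mounted at the origin on the work surface. World frame = base frame: x ahead of the robot, y to its left, z up, the work surface at z = 0. Lengths are in m, angles in rad, forces in N, time in s.
With the tool pointing down it reaches from about 0.425 to 0.875 m from the base axis. Payload 4.7 kg.
Tool frame: the origin (TCP) lies on the mounting face of the last link; the fingertips stand 182 mm ahead of it and the grasp point (between the pads) lies 164 mm ahead of it; z points along the fingers, y is the direction in which the jaws open and shut (so a half turn about z gives the same grasp; the last joint's range is limited). The gripper opens to 87 mm and grips with 3 to 60 N. Pads are 19 mm wide; open, the fingers measure 117 mm over their backs; the gripper's body (75 mm by 190 mm) begins 51 mm behind the grasp point.
Start: joints at [1.344, 0.321, -0.07, 1.45, 0.023, 1.371, -0.057], TCP at [0.155, -0.631, 0.405] pointing down, gripper open.
Joint ranges: [-2.86, 2.86], [-0.3, 2.09], [-1.38, 1.24], [0.06, 2.45], [-1.56, 4.7], [0.09, 2.05], [-2.69, 2.69]. Speed limits (rad/s): [2.57, 2.57, 3.14, 3.14, 3.14, 3.14, 3.14].

INTERFACE

Orientations are given as a rotation vector (axis times angle).
In Python, from bench import ctrl gives the robot as it stands. The module is installed in compiled form; this text tells all that it offers.
- The arm moves only by the tool play_rows, never from a script. Its argument "targets" is text: rows parted by semicolons, each of 7 numbers parted by spaces: the shift along the tool's x, y, z in cm, then the turn, a rotation vector about the tool's x, y, z in rad, then the opening, from -1 (shut) to 1 (fully open). In form: x y z ax ay az grip; .... A call has 1 to 20 rows; each row shifts and turns the pose as measured when the row begins, along the tool's axes as they then stand; what a row does not reach is not made up. A row lasts 1/8 s, in which the tool goes at most 62.5 mm and 10.7 degrees, less where a joint would pass 70% of its speed; a pose out of reach is approached as far as the arm can. A call is refused whole if a number of a shift passes 6.25 or a number of a turn 0.188, either way. A call with a gripper value outside its range is refused whole. The fingers move at their own pace and stop on an object; "newtons" is the grip in N (left out, the last holds). Time passes only in rows, so rows that do not move let the fingers close. It gives the time, the measured TCP pose, the force and the opening at its end, in the units of the state.
- ctrl.get_state(): the state, without advancing time (a new reading comes with each control period).
- ctrl.get_image(name): name is "side" or "top"; returns a dict with "pixels" (400x640x3 uint8, blue, green, red), "depth" (400x640 float32, m along the optical axis (not along the pixel's ray), 0 where there is no reading), "intrinsics" (3x3 intrinsics, pixels), "k1" (the pictures are not rectified: a ray, as slopes to the right and down, at radius r is drawn at 1 + k1 r^2 times it, then the intrinsics apply), "R" (3x3) and "t" (3): a world point X has camera coordinates R X + t. Camera axes: x right, y down, z forward; pixel columns grow to the right and rows downward; lengths in m; the calibration is good to about 2 mm. A picture is of the moment at which its call begins.
- ctrl.close_job(): hands the job in, once; it reports no verdict.
The state is a dict: "time": time; "joint_positions": joint angles; "qd": joint speeds; "joint_torque": joint torques, N m; "position": TCP position; "tool_rot": TCP orientation; "ft_force": force on the tool from outside, world axes, zero at the start; "torque": the same for the moment, N m; "grip_width": opening from 0.0 (shut) to 1.0 (fully open).
Only numpy, scipy, OpenCV 4.12 (cv2) and the standard library are available. Lean on these libraries where they do the work, as an engineer would, in place of code of your own. Each camera call takes 0.05 s, during which the arm holds its last target.

## Working session

There is one attempt and no reset: what is moved stays moved. The work goes in short steps, Python scripts to look and compute and a tool call to move; the robot and the scene stay as the last step left them, time stands still between calls to the robot, and variables do not carry over. Pictures are saved under pics/ and viewed, and the job is handed in when it is done.

Besides the shell and the picture viewer there is one more tool, called after "Call:" as name(argument=value, ...) on one line, values as JSON. play_rows: Moves the arm, as the interface text tells. Its arguments: {"type":"object","properties":{"targets":{"type":"string"},"newtons":{"type":"number"}},"required":["targets"]}

```bash
mkdir -p pics; cat > h.py <<'E'
import numpy as np, cv2
from bench import ctrl
from scipy.spatial.transform import Rotation as Ro
def unproj(im,u,v,d=None,z=None):
    K=np.array(im["intrinsics"]);k=im["k1"]
    xd=np.array([(u-K[0,2])/K[0,0],(v-K[1,2])/K[1,1]]);x=xd.copy()
    for _ in range(30): x=xd/(1+k*(x@x))
    R=np.array(im["R"]);t=np.array(im["t"])
    ray=np.array([x[0],x[1],1.]); c=-R.T@t; w=R.T@ray
    if z is not None: return c+w*(z-c[2])/w[2]
    if d is None: d=im["depth"][int(round(v)),int(round(u))]
    return c+w*d
def proj(im,X):
    K=np.array(im["intrinsics"]);k=im["k1"]
    c=np.array(im["R"])@np.array(X)+np.array(im["t"]); x=c[:2]/c[2]; x=x*(1+k*(x@x))
    return K[0,0]*x[0]+K[0,2],K[1,1]*x[1]+K[1,2]
def st():
    s=ctrl.get_state(); print("t",s["time"],"p",np.round(s["position"],4),"rv",np.round(s["tool_rot"],3),"F",np.round(s["ft_force"],2),"g",np.round(s["grip_width"],3),"q",np.round(s["joint_positions"],3)); return s
E
python3 - <<'E'
from h import *
s=st(); print(Ro.from_rotvec(s["tool_rot"]).as_matrix().round(3))
for n in("side","top"):
    im=ctrl.get_image(n); cv2.imwrite(f"pics/{n}0.png",im["pixels"]); print(n,im["intrinsics"],im["k1"],-np.array(im["R"]).T@im["t"])
E
```

```text
t 0.0 p [ 0.155  -0.631   0.4037] rv [-3.117 -0.377  0.   ] F [-0.16  0.42  0.35] g 0.999 q [ 1.344  0.322 -0.07   1.452  0.023  1.371 -0.057]
[[ 0.971  0.239 -0.001]
 [ 0.239 -0.971  0.002]
 [-0.    -0.002 -1.   ]]
side [[375.09958636   0.         315.47221558]
 [  0.         375.09958636 200.20620766]
 [  0.           0.           1.        ]] -0.00859595015137636 [-0.06280489  0.5838203   0.95049442]
top [[432.72848807   0.         319.38102458]
 [  0.         432.72848807 192.64342484]
 [  0.           0.           1.        ]] -0.057637953087841344 [ 0.39044382 -0.01724676  1.51640154]
```

View pics/side0.png

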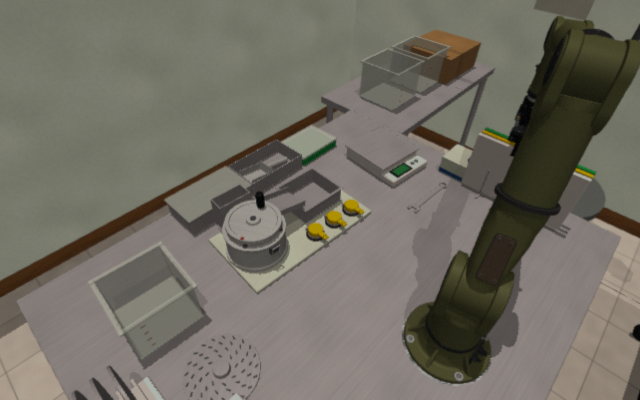

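View pics/top0.png

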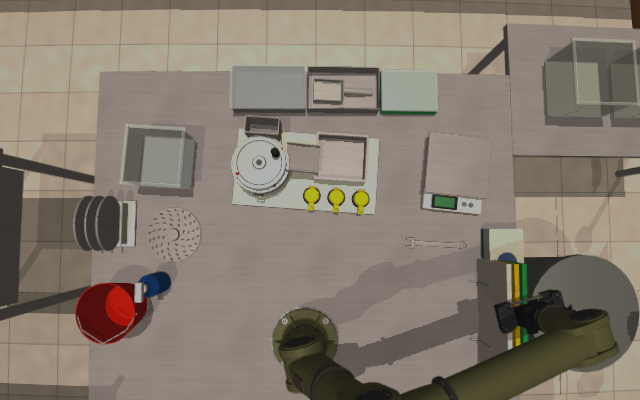

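The side view shows the shredder at about (290,220), with the grip at (260,200) and caps at (317,231), (335,218) and (352,207). In the top view the wheel hub is near (259,162), the grip near (276,153), and the caps at (312,195), (336,197) and (361,199). I'll zoom in next.

```bash
python3 - <<'E'
from h import *
im=ctrl.get_image("top"); c=im["pixels"][105:225,220:390]; cv2.imwrite("pics/topz.png",cv2.resize(c,None,fx=4.5,fy=4.5,interpolation=cv2.INTER_CUBIC))
hsv=cv2.cvtColor(im["pixels"],cv2.COLOR_BGR2HSV)
m=cv2.inRange(hsv,(22,150,100),(35,255,255)); m[:, :290]=0; m[:,390:]=0
n,l,s,ce=cv2.connectedComponentsWithStats(m)
for i in range(1,n):
    if s[i,4]>50:
        ys,xs=np.where(l==i); print(s[i],ce[i], unproj(im,*ce[i],z=.046))
        dd=im["depth"][l==i]; P=np.array([unproj(im,a,b) for a,b in zip(xs,ys)]); q=P[(P[:,2]>.043)&(P[:,2]<.05)]; print(len(q),q.mean(0),q.min(0),q.max(0))
im2=ctrl.get_image("side"); c=im2["pixels"][170:300,200:380]; cv2.imwrite("pics/sidez.png",cv2.resize(c,None,fx=4.4,fy=4.4,interpolation=cv2.INTER_CUBIC))
# hub, grip by depth
D=im["depth"]
P=[]
for v in range(105,225):
  for u in range(220,390): P.append(np.r_[unproj(im,u,v),u,v])
P=np.array(P)
for lo,hi in((.185,.2),(.135,.15),(.105,.118),(.15,.16)):
    q=P[(P[:,2]>lo)&(P[:,2]<hi)]; print(lo,len(q),q.mean(0).round(4),q.min(0).round(4),q.max(0).round(4))
E
```

```text
[305 186  14  25 217] [311.20737327 196.53917051] [ 0.49125691 -0.02071745  0.046     ]
153 [ 0.48988062 -0.0208159   0.04626567] [ 0.44882676 -0.04387779  0.04303658] [5.20604985e-01 4.90229017e-04 4.99289336e-02]
[329 188  15  25 221] [336.03167421 198.45701357] [ 0.48491019 -0.10533145  0.046     ]
151 [ 0.48436346 -0.10466734  0.04665316] [ 0.43877362 -0.12934778  0.04308106] [ 0.51407092 -0.08130184  0.04995985]
[354 190  15  24 222] [360.64414414 200.15315315] [ 0.47929785 -0.18944077  0.046     ]
149 [ 0.47881359 -0.19045448  0.0465715 ] [ 0.43552739 -0.21467484  0.04307139] [ 0.50734363 -0.16643135  0.04999824]
0.185 54 [6.216000e-01 9.330000e-02 1.931000e-01 2.745000e+02 1.510741e+02] [6.104e-01 8.230e-02 1.862e-01 2.710e+02 1.470e+02] [6.352e-01 1.044e-01 1.993e-01 2.780e+02 1.550e+02]
0.135 2079 [5.990000e-01 1.486000e-01 1.410000e-01 2.584921e+02 1.608403e+02] [5.111e-01 4.840e-02 1.350e-01 2.330e+02 1.160e+02] [7.437e-01 2.310e-01 1.500e-01 2.900e+02 1.880e+02]
0.105 749 [5.973000e-01 1.004000e-01 1.117000e-01 2.742483e+02 1.628158e+02] [ 4.878e-01 -4.910e-02  1.050e-01  2.310e+02  1.190e+02] [7.436e-01 2.431e-01 1.180e-01 3.200e+02 1.960e+02]
0.15 150 [6.864000e-01 1.405000e-01 1.541000e-01 2.609200e+02 1.331133e+02] [5.746e-01 6.630e-02 1.500e-01 2.380e+02 1.150e+02] [7.456e-01 2.131e-01 1.600e-01 2.840e+02 1.680e+02]
```

View pics/topz.png

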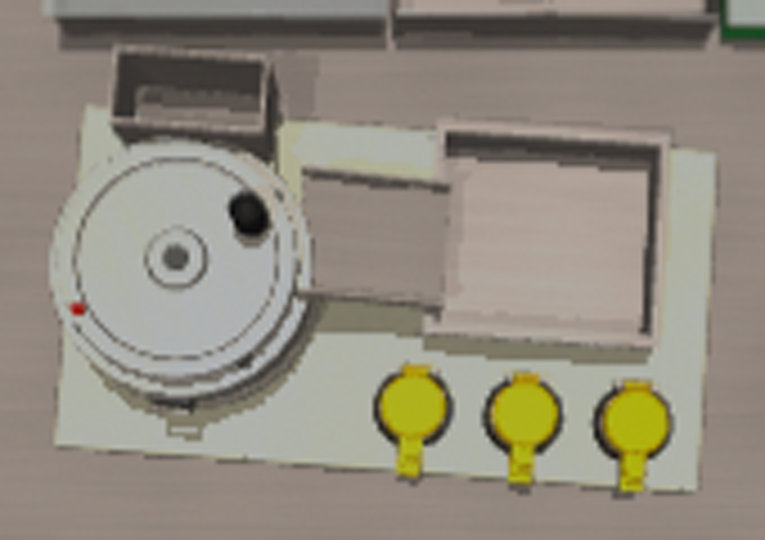

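View pics/sidez.png

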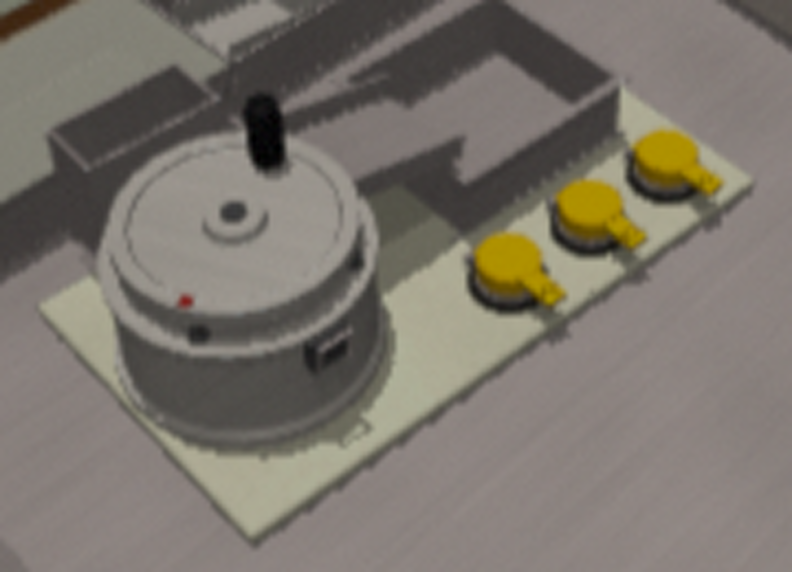

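```bash
python3 - <<'E'
from h import *
T=ctrl.get_image("top");S=ctrl.get_image("side")
z=lambda a,b:(220+(a+.5)/4.5-.5,105+(b+.5)/4.5-.5)
s=lambda a,b:(200+(a+.5)/4.4-.5,170+(b+.5)/4.4-.5)
for nm,a,b,c,d,h in(("hub",175,257,233,211,.146),("grip",249,211,263,103,.195),("c1",412,404,507,255,.046),("c2",523,413,589,202,.046),("c3",634,421,666,150,.046)):
    print(nm,unproj(T,*z(a,b),z=h).round(4),unproj(S,*s(c,d),z=h).round(4))
# shaded overlay by hypothesised pose: caps centers along x axis
E
```

```text
hub [0.5953 0.1479 0.146 ] [0.5972 0.1455 0.146 ]
grip [0.6199 0.0918 0.195 ] [0.6213 0.0931 0.195 ]
c1 [ 0.4986 -0.0206  0.046 ] [ 0.4994 -0.0213  0.046 ]
c2 [ 0.492  -0.1047  0.046 ] [ 0.4922 -0.1047  0.046 ]
c3 [ 0.4861 -0.189   0.046 ] [ 0.4867 -0.1902  0.046 ]
```

```bash
python3 - <<'E'
from h import *
T=ctrl.get_image("top")
for (u,v) in((480,280),(490,270),(510,270),(522,280),(505,240),(515,260),(490,330),(525,265),(470,300)): print(u,v,unproj(T,u,v).round(3))
s=ctrl.get_state(); p=np.array(s["position"]);R=Ro.from_rotvec(s["tool_rot"]).as_matrix()
Rt=np.array([[.9973,-.073,0],[-.073,-.9973,0],[0,0,-1]]); Rt[:,0]=[.9973,-.073,0];Rt[:,1]=[-.073,-.9973,0]
print(R.T@(np.array([.6207,.0925,.42])-p)*100, Ro.from_matrix(R.T@Rt).as_rotvec())
E
```

```text
480 280 [ 0.205 -0.604  0.03 ]
490 270 [ 0.247 -0.605  0.116]
510 270 [ 0.259 -0.616  0.237]
522 280 [ 0.229 -0.653  0.234]
505 240 [ 0.343 -0.675  0.078]
515 260 [ 0.276 -0.709  0.076]
490 330 [ 0.055 -0.599  0.12 ]
525 265 [ 0.273 -0.664  0.234]
470 300 [ 0.132 -0.578  0.002]
[ 62.48756953 -59.17635402  -1.52620043] [-3.99619018e-04  9.04158656e-05  3.13884908e-01]
```

Call:
play_rows(targets="0 0 -4 0 0 0.1 0.4; 0 0 -4 0 0 0.1 0.4; 0 0 0 0 0 0.11 0.4; 2.9 -5.4 0 0 0 0 0.4; 2.9 -5.4 0 0 0 0 0.4; 2.9 -5.4 0 0 0 0 0.4; 2.9 -5.4 0 0 0 0 0.4; 2.9 -5.4 0 0 0 0 0.4; 2.9 -5.4 0 0 0 0 0.4; 2.9 -5.4 0 0 0 0 0.4; 2.9 -5.4 0 0 0 0 0.4; 2.9 -5.4 0 0 0 0 0.4; 2.9 -5.4 0 0 0 0 0.4; 2.9 -5.4 0 0 0 0 0.4; 2.9 -5.4 0 0 0 0 0.4", newtons=20)

```text
time: 2.22
position: [0.5598, -0.0052, 0.4869]
tool_rot: [3.132, -0.145, 0.008]
ft_force: [0.5, -0.2, -0.2]
grip_width: 0.703
```

```bash
cat >> h.py <<'E'
Rt=np.array([[.9973,-.073,0],[-.073,-.9973,0],[0,0,-1.]])
def to(X):
    s=st(); p=np.array(s["position"]);R=Ro.from_rotvec(s["tool_rot"]).as_matrix()
    print("shift cm",(R.T@(np.array(X)-p)*100).round(2),"turn",Ro.from_matrix(R.T@Rt).as_rotvec().round(4))
E
python3 -c "
from h import *
to([.6207,.0925,.42])"
```

```text
t 2.225 p [ 0.5598 -0.0052  0.4869] rv [ 3.132 -0.145  0.008] F [ 0.54 -0.2  -0.22] g 0.703 q [ 0.594  0.15  -0.708  1.53   0.105  1.493 -1.78 ]
shift cm [  5.12 -10.33   6.66] turn [ 0.0062 -0.0056 -0.0197]
```

Call:
play_rows(targets="2.5 -5.1 3 0.006 -0.006 -0.02 0.4; 2.3 -4.9 3 0 0 0 0.4; 0.3 -0.3 1 0 0 0 0.4; 0 0 0 0 0 0 0.4")

```text
time: 2.72
position: [0.6202, 0.0978, 0.4168]
tool_rot: [-3.137, 0.103, -0.001]
ft_force: [-0.1, 0.3, 0.6]
grip_width: 0.701
```

```bash
python3 -c "
from h import *
to([.6207,.0925,.343])
T=ctrl.get_image('side'); c=T['pixels'][120:300,180:400]; cv2.imwrite('pics/s1.png',cv2.resize(c,None,fx=3.3,fy=3.3,interpolation=cv2.INTER_CUBIC))"
```

```text
t 2.725 p [0.6202 0.0978 0.4168] rv [-3.137e+00  1.030e-01 -1.000e-03] F [-0.06  0.29  0.62] g 0.701 q [ 0.391  0.356 -0.755  1.472  0.242  1.408 -2.008]
shift cm [0.08 0.55 7.37] turn [-0.003  -0.0007  0.0072]
```

View pics/s1.png

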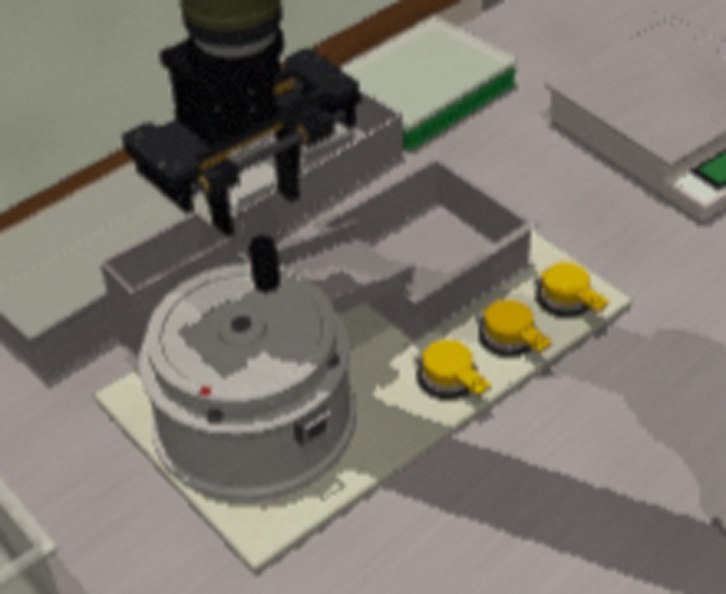

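The picture shows the open fingers (225,215) and (290,190) standing above and on either side of the grip at (265,262). I'll descend and close.

Call:
play_rows(targets="0.1 0.5 2.4 0 0 0 0.4; 0 0 2.4 0 0 0 0.4; 0 0 2 0 0 0 0.4; 0 0 0.5 0 0 0 0.4; 0 0 0 0 0 0 0.4")

```text
time: 3.4
position: [0.6217, 0.0864, 0.3487]
tool_rot: [3.139, -0.12, 0.018]
ft_force: [0.1, 0.8, -0.2]
grip_width: 0.703
```

```bash
python3 -c "
from h import *
to([.6207,.0925,.343])"
```

```text
t 3.4 p [0.6217 0.0864 0.3487] rv [ 3.139 -0.12   0.018] F [ 0.08  0.78 -0.24] g 0.703 q [ 0.399  0.391 -0.736  1.569  0.275  1.276 -2.024]
shift cm [-0.15 -0.6   0.56] turn [ 0.0001 -0.0116 -0.0034]
```

Call:
play_rows(targets="-0.1 -0.6 0.5 0 -0.01 0 0.4; 0 0 0 0 0 0 0.4")

```text
time: 3.65
position: [0.6215, 0.0931, 0.345]
tool_rot: [-3.139, 0.12, -0.005]
ft_force: [-0.7, -0.1, -0.5]
grip_width: 0.693
```

```bash
python3 -c "
from h import *
to([.6207,.0925,.343])"
```

```text
t 3.65 p [0.6215 0.0931 0.345 ] rv [-3.139  0.12  -0.005] F [-0.74 -0.14 -0.48] g 0.693 q [ 0.388  0.399 -0.736  1.568  0.277  1.279 -2.036]
shift cm [-0.07  0.07  0.2 ] turn [-0.0004 -0.0033 -0.0034]
```

Call:
play_rows(targets="0 0 0.1 0 0 0 -1; 0 0 0 0 0 0 -1; 0 0 0 0 0 0 -1; 0 0 0 0 0 0 -1", newtons=20)

```text
time: 4.15
position: [0.6217, 0.0936, 0.3446]
tool_rot: [-3.139, 0.119, -0.007]
ft_force: [0.2, 0.7, 0.4]
grip_width: 0.332
```

```bash
python3 -c "
from h import *
s=st(); p=np.array(s['position']); R=Ro.from_rotvec(s['tool_rot']).as_matrix(); g=p+R[:,2]*.164; print(g)
c=np.array([.5962,.1468]); d=g[:2]-c; a=np.arctan2(d[1],d[0]); print(np.hypot(*d),a)
"
```

```text
t 4.15 p [0.6217 0.0936 0.3446] rv [-3.139  0.119 -0.007] F [0.18 0.71 0.4 ] g 0.332 q [ 0.387  0.4   -0.736  1.568  0.278  1.277 -2.037]
[0.62248835 0.09362582 0.18064784]
0.05931754497372792 -1.1116533852317847
```

```bash
cat > arc.py <<'E'
from h import *
import sys
n=int(sys.argv[1]); st_=float(sys.argv[2])
s=st(); p=np.array(s['position']); R=Ro.from_rotvec(s['tool_rot']).as_matrix(); g=p+R[:,2]*.164
c=np.array([.5962,.1468]); d=g[:2]-c; a=np.arctan2(d[1],d[0])
a0=-1.112
print("r",np.hypot(*d),"a",a,"turned",np.degrees((a0-a)%(2*np.pi)),"z",p[2],"turn",Ro.from_matrix(R.T@Rt).as_rotvec().round(3))
q=g[:2]
out=[]
for k in range(1,n+1):
    b=a-np.radians(st_)*k; t=c+.0597*np.array([np.cos(b),np.sin(b)])
    v=Rt.T@np.r_[t-q,0]; out.append("%.2f %.2f"%(v[0]*100,v[1]*100)); q=t
print("; ".join(out), "dz",(p[2]-.3445)*100)
E
python3 arc.py 8 10
```

```text
t 4.15 p [0.6217 0.0936 0.3446] rv [-3.139  0.119 -0.007] F [0.18 0.71 0.4 ] g 0.332 q [ 0.387  0.4   -0.736  1.568  0.278  1.277 -2.037]
r 0.05931754497372792 a -1.1116533852317847 turned 359.9801404366643 z 0.3446461366102326 turn [-0.001 -0.005 -0.003]
-0.92 0.48; -1.00 0.28; -1.04 0.10; -1.04 -0.08; -1.01 -0.26; -0.95 -0.43; -0.86 -0.59; -0.74 -0.73 dz 0.01461366102326056
```

Call:
play_rows(targets="-0.9 0.5 0 0 0 0 -1; -1 0.3 0 0 0 0 -1; -1 0.1 0 0 0 0 -1; -1 -0.1 0 0 0 0 -1")

```text
time: 4.65
position: [0.5807, 0.0884, 0.3447]
tool_rot: [-3.137, 0.119, -0.013]
ft_force: [2.9, 1.0, -1.6]
grip_width: 0.291
```

```bash
python3 arc.py 8 10
```

```text
t 4.65 p [0.5807 0.0884 0.3447] rv [-3.137  0.119 -0.013] F [ 2.94  1.02 -1.55] g 0.291 q [ 0.443  0.307 -0.759  1.674  0.222  1.241 -2.01 ]
r 0.05978562225516007 a -1.809448300613541 turned 39.96084405372739 z 0.34465066629593577 turn [-0.002 -0.008 -0.003]
-1.01 -0.27; -0.95 -0.43; -0.86 -0.59; -0.74 -0.73; -0.60 -0.85; -0.45 -0.94; -0.28 -1.00; -0.10 -1.04 dz 0.015066629593579739
```

Excellent: 40° turned with about 3 N of force. I'll carry on.

Call:
play_rows(targets="-1 -0.25 0 0 0 0 -1; -0.95 -0.45 0 0 0 0 -1; -0.85 -0.6 0 0 0 0 -1; -0.75 -0.75 0 0 0 0 -1; -0.6 -0.85 0 0 0 0 -1; -0.45 -0.95 0 0 0 0 -1; -0.3 -1 0 0 0 0 -1; -0.1 -1.05 0 0 0 0 -1")

```text
time: 5.65
position: [0.5323, 0.1527, 0.3446]
tool_rot: [3.136, -0.123, 0.017]
ft_force: [3.4, -3.1, -0.9]
grip_width: 0.292
```

```bash
python3 arc.py 10 10
```

```text
t 5.65 p [0.5323 0.1527 0.3446] rv [ 3.136 -0.123  0.017] F [ 3.38 -3.1  -0.89] g 0.292 q [ 0.387  0.235 -0.81   1.754  0.188  1.222 -2.122]
r 0.06243311607337324 a 3.0553361452382286 turned 121.22922706553202 z 0.344639898335924 turn [ 0.003 -0.011 -0.005]
0.38 -1.03; 0.28 -1.00; 0.45 -0.94; 0.61 -0.84; 0.75 -0.73; 0.86 -0.59; 0.95 -0.43; 1.01 -0.26; 1.04 -0.08; 1.04 0.10 dz 0.0139898335924038
```

Call:
play_rows(targets="0.25 -1.05 0 0 -0.01 0 -1; 0.3 -1 0 0 0 0 -1; 0.45 -0.95 0 0 0 0 -1; 0.6 -0.85 0 0 0 0 -1; 0.75 -0.75 0 0 0 0 -1; 0.85 -0.6 0 0 0 0 -1; 0.95 -0.45 0 0 0 0 -1; 1 -0.25 0 0 0 0 -1")

```text
time: 6.65
position: [0.5918, 0.2094, 0.3446]
tool_rot: [3.13, -0.127, -0.008]
ft_force: [-2.1, -5.3, 5.2]
grip_width: 0.292
```

```bash
python3 arc.py 10 10
```

```text
t 6.65 p [0.5918 0.2094 0.3446] rv [ 3.13  -0.127 -0.008] F [-2.06 -5.34  5.2 ] g 0.292 q [ 0.229  0.417 -0.787  1.563  0.308  1.298 -2.253]
r 0.061298490037942736 a 1.6570775610820254 turned 201.3435426056205 z 0.34458675620808915 turn [ 0.009  0.005 -0.008]
1.06 0.08; 1.04 0.11; 1.00 0.28; 0.94 0.45; 0.84 0.61; 0.72 0.75; 0.58 0.86; 0.43 0.95; 0.25 1.01; 0.07 1.04 dz 0.008675620808917817
```

Call:
play_rows(targets="1.05 0.05 0 0.009 0.005 -0.008 -1; 1.05 0.1 0 0 0 0 -1; 1 0.3 0 0 0 0 -1; 0.95 0.45 0 0 0 0 -1; 0.85 0.6 0 0 0 0 -1; 0.7 0.75 0 0 0 0 -1; 0.6 0.85 0 0 0 0 -1; 0.45 0.95 0 0 0 0 -1")

```text
time: 7.65
position: [0.6532, 0.1702, 0.3446]
tool_rot: [-3.136, 0.103, 0.035]
ft_force: [-1.7, 2.4, 2.1]
grip_width: 0.291
```

```bash
python3 arc.py 10 10
```

```text
t 7.65 p [0.6532 0.1702 0.3446] rv [-3.136  0.103  0.035] F [-1.74  2.36  2.12] g 0.291 q [ 0.245  0.519 -0.752  1.429  0.341  1.35  -2.159]
r 0.05857618860206456 a 0.42393765515598575 turned 271.99725476434196 z 0.3446197013591661 turn [-0.003  0.022  0.007]
0.51 0.90; 0.24 1.01; 0.06 1.04; -0.12 1.03; -0.30 1.00; -0.46 0.93; -0.62 0.84; -0.76 0.72; -0.87 0.57; -0.95 0.41 dz 0.011970135916611335
```

Call:
play_rows(targets="0.45 0.9 0 0 0.02 0.007 -1; 0.25 1 0 0 0 0 -1; 0.05 1.05 0 0 0 0 -1; -0.1 1.05 0 0 0 0 -1; -0.3 1 0 0 0 0 -1; -0.45 0.95 0 0 0 0 -1; -0.6 0.85 0 0 0 0 -1")

```text
time: 8.52
position: [0.6378, 0.1029, 0.3446]
tool_rot: [-3.131, 0.108, 0.016]
ft_force: [-1.6, 4.9, 1.5]
grip_width: 0.292
```

```bash
python3 arc.py 4 10
```

```text
t 8.525 p [0.6378 0.1029 0.3446] rv [-3.131  0.108  0.016] F [-1.57  4.91  1.47] g 0.292 q [ 0.374  0.45  -0.757  1.515  0.303  1.307 -2.053]
r 0.058312443210907124 a -0.8165244509955837 turned 343.070498092736 z 0.3446167998771842 turn [-0.008  0.011  0.004]
-0.67 0.80; -0.88 0.56; -0.96 0.40; -1.02 0.22 dz 0.011679987718421492
```

Call:
play_rows(targets="-0.75 0.7 0 -0.008 0.01 0 -1; -1 0.45 0 0 0 0 -1; 0 0 0 0 0 0 -1")

```text
time: 8.9
position: [0.6175, 0.0919, 0.3446]
tool_rot: [-3.139, 0.109, 0.002]
ft_force: [-2.9, 3.2, 3.3]
grip_width: 0.293
```

```bash
python3 arc.py 4 10
```

```text
t 8.9 p [0.6175 0.0919 0.3446] rv [-3.139e+00  1.090e-01  2.000e-03] F [-2.93  3.17  3.32] g 0.293 q [ 0.413  0.4   -0.765  1.576  0.284  1.282 -2.035]
r 0.05863205781752251 a -1.2021263773844764 turned 5.1638610469338015 z 0.34461336961576783 turn [-0.001  0.001  0.004]
-0.93 0.46; -1.02 0.19; -1.04 0.01; -1.03 -0.18 dz 0.011336961576785543
```

Call:
play_rows(targets="0 0 0 0 0 0 0.3; 0 0 0 0 0 0 0.3; 0 0 0 0 0 0 0.3; 0 0 -2.5 0 0 0 0.3; 0 0 -4 0 0 0 0.3; -3 5 -4 0 0 0 -0.4; -3 5 0 0 0 0 -1; 0 0 0 0 0 0 -1")

```text
time: 9.9
position: [0.5554, -0.0055, 0.4453]
tool_rot: [3.133, -0.116, -0.005]
ft_force: [0.6, -0.2, -0.7]
grip_width: 0.396
```

```bash
python3 -c "
from h import *
to([.499,-.021,.29])
T=ctrl.get_image('side'); 
print(unproj(T,259,194,z=.195)); c=T['pixels'][120:300,180:400]; cv2.imwrite('pics/s2.png',cv2.resize(c,None,fx=3.3,fy=3.3,interpolation=cv2.INTER_CUBIC))"
```

```text
t 9.9 p [ 0.5554 -0.0055  0.4453] rv [ 3.133 -0.116 -0.005] F [ 0.63 -0.24 -0.74] g 0.396 q [ 0.65   0.165 -0.768  1.605  0.122  1.422 -1.775]
shift cm [-5.47  1.86 15.56] turn [ 0.0062  0.0028 -0.0008]
[0.61877914 0.09672728 0.195     ]
```

View pics/s2.png

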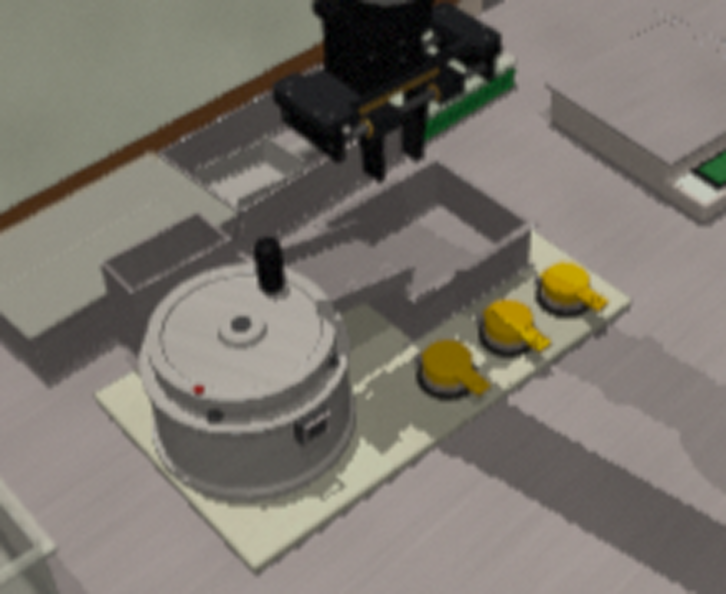

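The grip is back at zoom pixel (267,245), about 5° past its starting place, and the wheel is released. Next is the tap on bolt 1.

Call:
play_rows(targets="-2.7 0.9 5 0.006 0 0 -1; -2.7 0.9 5 0 0 0 -1; 0 0 3 0 0 0 -1; 0 0 0 0 0 0 -1")

```text
time: 10.45
position: [0.5016, -0.0129, 0.3129]
tool_rot: [-3.135, 0.099, -0.004]
ft_force: [-0.3, 0.1, 0.2]
grip_width: 0.008
```

```bash
python3 -c "
from h import *
to([.499,-.021,.232])"
```

```text
t 10.45 p [ 0.5016 -0.0129  0.3129] rv [-3.135  0.099 -0.004] F [-0.3   0.05  0.17] g 0.008 q [ 0.698  0.129 -0.764  1.907  0.092  1.139 -1.734]
shift cm [-0.22  0.87  8.08] turn [-0.0056 -0.0022  0.01  ]
```

Call:
play_rows(targets="-0.2 0.8 3 0 0 0 -1; 0 0 3 0 0 0 -1; 0 0 1 0 0 0 -1; 0 0 0 0 0 0 -1")

```text
time: 10.95
position: [0.5047, -0.0171, 0.2468]
tool_rot: [-3.133, 0.09, -0.018]
ft_force: [-0.0, 0.2, 0.2]
grip_width: 0.003
```

```bash
python3 -c "
from h import *
to([.499,-.021,.228])"
```

```text
t 10.95 p [ 0.5047 -0.0171  0.2468] rv [-3.133  0.09  -0.018] F [-0.    0.22  0.22] g 0.003 q [ 0.671  0.223 -0.748  1.969  0.172  1.002 -1.784]
shift cm [-0.57  0.43  1.87] turn [-0.0079 -0.0113  0.0158]
```

Call:
play_rows(targets="-0.6 0.4 0.9 -0.008 -0.011 0.016 -1; 0 0 0.4 0 0 0 -1; 0 0 0 0 0 0 -1")

```text
time: 11.32
position: [0.4997, -0.0206, 0.2356]
tool_rot: [3.138, -0.116, 0.006]
ft_force: [0.7, -0.5, 1.4]
grip_width: 0.011
```

```bash
python3 -c "
from h import *
to([.499,-.021,.228])"
```

```text
t 11.325 p [ 0.4997 -0.0206  0.2356] rv [ 3.138 -0.116  0.006] F [ 0.72 -0.51  1.4 ] g 0.011 q [ 0.667  0.231 -0.739  1.986  0.188  0.988 -1.808]
shift cm [-0.07  0.04  0.76] turn [ 0.0014 -0.0039 -0.001 ]
```

Call:
play_rows(targets="0 0 0.5 0 0 0 -1; 0 0 0.2 0 0 0 -1")

```text
time: 11.58
position: [0.5, -0.0208, 0.2288]
tool_rot: [3.138, -0.117, 0.008]
ft_force: [0.5, 0.3, -0.2]
grip_width: 0.007
```

Call:
play_rows(targets="0 0 0.2 0 0 0 -1")

```text
time: 11.7
position: [0.5, -0.0207, 0.2268]
tool_rot: [3.137, -0.117, 0.008]
ft_force: [-1.8, 0.4, 3.6]
grip_width: 0.008
```

Call:
play_rows(targets="0 0 0.2 0 0 0 -1")

```text
time: 11.82
position: [0.5001, -0.0207, 0.225]
tool_rot: [3.137, -0.117, 0.008]
ft_force: [-1.3, -0.1, 4.3]
grip_width: 0.006
```

Call:
play_rows(targets="0 0 0.3 0 0 0 -1")

```text
time: 11.95
position: [0.5002, -0.0206, 0.2228]
tool_rot: [3.137, -0.117, 0.007]
ft_force: [-8.0, 0.5, 25.6]
grip_width: 0.01
```

Bolt 1 gave about 4–5 mm at roughly 4 N before going hard, so it looks loose. I'll tap the others in order and compare.

Call:
play_rows(targets="0 0 -1.5 0 0 0 -1; 0 0 -1.5 0 0 0 -1; 0 4.2 0 0 0 0 -1; 0 4.2 0 0 0 0 -1; 0 0 0 0 0 0 -1")

```text
time: 12.58
position: [0.4948, -0.1058, 0.2565]
tool_rot: [3.136, -0.113, 0.014]
ft_force: [0.4, -0.1, -1.3]
grip_width: 0.002
```

```bash
python3 -c "
from h import *
to([.492,-.105,.236])"
```

```text
t 12.575 p [ 0.4948 -0.1058  0.2565] rv [ 3.136 -0.113  0.014] F [ 0.39 -0.12 -1.26] g 0.002 q [ 0.795  0.202 -0.691  1.959  0.153  1.023 -1.607]
shift cm [-0.3  -0.07  2.05] turn [ 0.0029 -0.0091  0.0011]
```

Call:
play_rows(targets="-0.3 0 1 0 -0.009 0 -1; 0 0 1 0 0 0 -1; 0 0 0 0 0 0 -1; 0 0 0.4 0 0 0 -1")

```text
time: 13.08
position: [0.4918, -0.1025, 0.2311]
tool_rot: [3.138, -0.107, -0.001]
ft_force: [0.6, -1.0, 0.3]
grip_width: 0.002
```

Call:
play_rows(targets="0 0 0.2 0 0 0 -1")

```text
time: 13.2
position: [0.4918, -0.1021, 0.2288]
tool_rot: [3.138, -0.105, -0.001]
ft_force: [0.0, -1.6, 0.5]
grip_width: 0.006
```

Call:
play_rows(targets="0 0 0.2 0 0 0 -1")

```text
time: 13.32
position: [0.492, -0.1019, 0.2281]
tool_rot: [3.138, -0.105, -0.003]
ft_force: [-8.3, 0.6, 22.8]
grip_width: 0.002
```

Call:
play_rows(targets="0 0 0.2 0 0 0 -1")

```text
time: 13.45
position: [0.4922, -0.1017, 0.2281]
tool_rot: [3.136, -0.105, -0.005]
ft_force: [-8.9, 2.0, 21.0]
grip_width: 0.003
```

Bolt 2 is hard at .228, with 22 N and no give. Bolt 3 is next.

Call:
play_rows(targets="0 0 -1.5 0 0 0 -1; 0 0 -1.5 0 0 0 -1; 0 4.3 0 0 0 0 -1; 0 4.3 0 0 0 0 -1; 0 0 0 0 0 0 -1")

```text
time: 14.08
position: [0.4881, -0.189, 0.2634]
tool_rot: [3.134, -0.1, 0.004]
ft_force: [0.3, 0.4, -0.1]
grip_width: 0.003
```

```bash
python3 -c "
from h import *
to([.4864,-.1896,.236])"
```

```text
t 14.075 p [ 0.4881 -0.189   0.2634] rv [ 3.134 -0.1    0.004] F [ 0.31  0.39 -0.06] g 0.003 q [ 0.893  0.225 -0.635  1.912  0.159  1.049 -1.443]
shift cm [-0.18  0.06  2.74] turn [ 0.0056 -0.0027  0.009 ]
```

Call:
play_rows(targets="-0.2 0 1.3 0.005 -0.003 0.01 -1; 0 0 1.3 0 0 0 -1; 0 0 0 0 0 0 -1; 0 0 0.4 0 0 0 -1")

```text
time: 14.58
position: [0.4864, -0.1856, 0.2315]
tool_rot: [-3.138, 0.111, 0.001]
ft_force: [0.0, -0.2, -0.7]
grip_width: 0.005
```

Call:
play_rows(targets="0 0 0.2 0 0 0 -1")

```text
time: 14.7
position: [0.4864, -0.1851, 0.2292]
tool_rot: [-3.138, 0.109, 0.002]
ft_force: [0.6, 0.0, 0.9]
grip_width: 0.001
```

Call:
play_rows(targets="0 0 0.2 0 0 0 -1")

```text
time: 14.82
position: [0.4866, -0.1849, 0.2282]
tool_rot: [-3.139, 0.109, 0.003]
ft_force: [-6.8, 1.3, 18.2]
grip_width: 0.008
```

Bolt 3 is hard as well (18 N at .2282), so bolt 1 is the loose one. I'll go to its tab now.

Call:
play_rows(targets="0 0 -2 0 0 0 -1; 0 0 -3 0 0 0 0; -1.5 -4.2 -1 0 0 0 0; -1.5 -4.2 0 0 0 0 0; -1 -4.2 0 0 0 0 0; -0.5 -3.5 0 0 0 0 0; 0 0 0 0 0 0 0")

```text
time: 15.7
position: [0.4534, -0.0166, 0.2924]
tool_rot: [3.139, -0.11, 0.008]
ft_force: [-0.3, -0.7, -0.0]
grip_width: 0.487
```

```bash
python3 -c "
from h import *
to([.4531,-.0176,.21])"
```

```text
t 15.7 p [ 0.4534 -0.0166  0.2924] rv [ 3.139 -0.11   0.008] F [-0.35 -0.72 -0.  ] g 0.487 q [ 0.768  0.026 -0.79   2.035  0.023  1.084 -1.673]
shift cm [-0.07  0.09  8.24] turn [ 0.0009 -0.005   0.0028]
```

Call:
play_rows(targets="0 0 3 0 0 0 0; 0 0 2 0 0 0 0; 0 0 0 0 0 0 0")

```text
time: 16.08
position: [0.4546, -0.0187, 0.2422]
tool_rot: [3.136, -0.112, 0.013]
ft_force: [-0.2, 1.0, -0.2]
grip_width: 0.498
```

```bash
python3 -c "
from h import *
to([.4531,-.0176,.21])
T=ctrl.get_image('side'); c=T['pixels'][140:300,230:430]; cv2.imwrite('pics/s3.png',cv2.resize(c,None,fx=3.6,fy=3.6,interpolation=cv2.INTER_CUBIC))"
```

```text
t 16.075 p [ 0.4546 -0.0187  0.2422] rv [ 3.136 -0.112  0.013] F [-0.2   0.97 -0.24] g 0.498 q [ 0.747  0.112 -0.79   2.083  0.101  0.975 -1.739]
shift cm [-0.18 -0.11  3.22] turn [ 0.0032 -0.0081  0.0015]
```

View pics/s3.png

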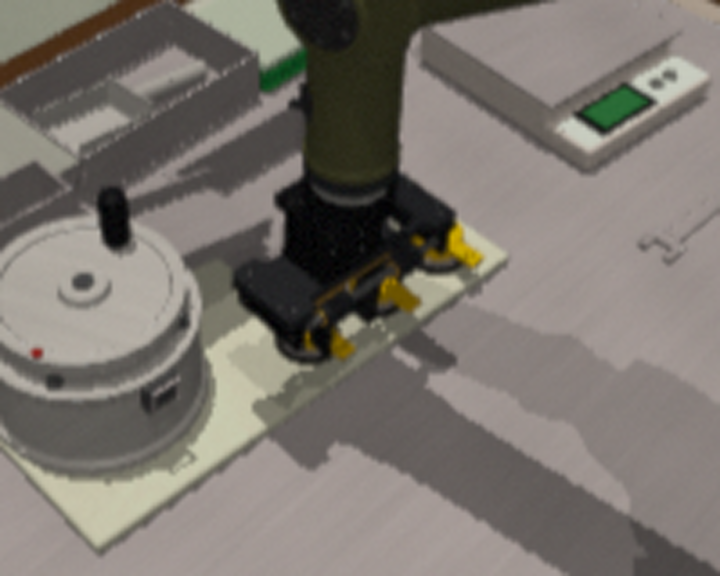

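The picture shows the gripper over cap 1 with the tab at about (342,342) visible beneath it. I'll descend the last 3 cm.

Call:
play_rows(targets="-0.2 -0.1 1.2 0.003 -0.008 0 0; 0 0 1 0 0 0 0; 0 0 0.7 0 0 0 0; 0 0 0 0 0 0 0")

```text
time: 16.62
position: [0.454, -0.0185, 0.2135]
tool_rot: [3.138, -0.115, 0.006]
ft_force: [0.4, -0.0, -0.2]
grip_width: 0.501
```

```bash
python3 -c "
from h import *
to([.4531,-.0176,.21])"
```

```text
t 16.625 p [ 0.454  -0.0185  0.2135] rv [ 3.138 -0.115  0.006] F [ 0.39 -0.   -0.24] g 0.501 q [ 0.728  0.166 -0.783  2.105  0.149  0.92  -1.782]
shift cm [-0.1  -0.08  0.35] turn [ 0.0011 -0.0036 -0.0003]
```

Call:
play_rows(targets="-0.1 -0.1 0.3 0 0 0 0; 0 0 0 0 0 0 -1; 0 0 0 0 0 0 -1; 0 0 0 0 0 0 -1; 0 0 0 0 0 0 -1", newtons=15)

```text
time: 17.25
position: [0.4534, -0.0175, 0.211]
tool_rot: [3.137, -0.115, 0.008]
ft_force: [0.2, -0.9, -0.4]
grip_width: 0.203
```

```bash
python3 -c "
from h import *
to([.4531,-.0176,.21])"
```

```text
t 17.25 p [ 0.4534 -0.0175  0.211 ] rv [ 3.137 -0.115  0.008] F [ 0.24 -0.93 -0.4 ] g 0.203 q [ 0.725  0.169 -0.783  2.109  0.154  0.913 -1.788]
shift cm [-0.03  0.01  0.1 ] turn [ 0.0019 -0.0049 -0.0002]
```

```bash
cat > lift.py <<'E'
from h import *
import sys
n=int(sys.argv[1]); d=float(sys.argv[2])
s=st(); p=np.array(s['position']);R=Ro.from_rotvec(s['tool_rot']).as_matrix()
sx=Rt[:,0]; c1=np.array([.4995,-.0208,0])
g=p+R[:,2]*.171
H=c1+sx*.028
X=(g-H)@sx; Z=p[2]-.211+.040-.030
r=np.hypot(X,Z); f=np.arctan2(Z,-X); print("r",r,"theta",f-.135,"lat",(g-H)@Rt[:,1],"turn",Ro.from_matrix(R.T@Rt).as_rotvec().round(3))
q=np.array([X,Z]);o=[]
for k in range(1,n+1):
    t=.0744*np.array([-np.cos(f+d*k),np.sin(f+d*k)]); v=(t-q)*100;q=t; o.append("%.2f 0 %.2f"%(v[0],-v[1]))
print("; ".join(o))
E
python3 lift.py 6 0.11
```

```text
t 17.25 p [ 0.4534 -0.0175  0.211 ] rv [ 3.137 -0.115  0.008] F [ 0.24 -0.93 -0.4 ] g 0.203 q [ 0.725  0.169 -0.783  2.109  0.154  0.913 -1.788]
r 0.07404429284941794 theta 0.0007123863597019442 lat 0.0003844866804787016 turn [ 0.002 -0.005 -0.   ]
0.12 0 -0.81; 0.24 0 -0.78; 0.33 0 -0.75; 0.41 0 -0.71; 0.48 0 -0.66; 0.55 0 -0.60
```

Call:
play_rows(targets="0.1 0 -0.8 0 0 0 -1; 0.25 0 -0.8 0 0 0 -1; 0.35 0 -0.75 0 0 0 -1")

```text
time: 17.62
position: [0.4605, -0.0181, 0.2356]
tool_rot: [3.138, -0.115, 0.007]
ft_force: [1.1, -0.9, -3.7]
grip_width: 0.205
```

```bash
python3 lift.py 6 0.11
```

```text
t 17.625 p [ 0.4605 -0.0181  0.2356] rv [ 3.138 -0.115  0.007] F [ 1.11 -0.86 -3.68] g 0.205 q [ 0.737  0.141 -0.789  2.074  0.124  0.967 -1.762]
r 0.07475867224513173 theta 0.345867800810149 lat 0.00045418853579211153 turn [ 0.002 -0.005 -0.   ]
0.45 0 -0.69; 0.49 0 -0.65; 0.56 0 -0.60; 0.62 0 -0.53; 0.68 0 -0.46; 0.72 0 -0.38
```

Call:
play_rows(targets="0.45 0 -0.7 0 0 0 -1; 0.5 0 -0.65 0 0 0 -1; 0.55 0 -0.6 0 0 0 -1; 0.6 0 -0.55 0 0 0 -1")

```text
time: 18.12
position: [0.4817, -0.0196, 0.2617]
tool_rot: [3.138, -0.115, 0.003]
ft_force: [1.6, -0.5, -6.2]
grip_width: 0.201
```

```bash
python3 lift.py 6 0.11
```

```text
t 18.125 p [ 0.4817 -0.0196  0.2617] rv [ 3.138e+00 -1.150e-01  3.000e-03] F [ 1.58 -0.47 -6.18] g 0.201 q [ 0.731  0.154 -0.788  2.003  0.129  1.032 -1.761]
r 0.07579906008912085 theta 0.7929022068198325 lat 0.00040700827624413807 turn [ 0.002 -0.002 -0.   ]
0.76 0 -0.34; 0.73 0 -0.38; 0.76 0 -0.29; 0.79 0 -0.21; 0.81 0 -0.12; 0.82 0 -0.03
```

Call:
play_rows(targets="0.75 0 -0.35 0 0 0 -1; 0.75 0 -0.4 0 0 0 -1; 0.75 0 -0.3 0 0 0 -1; 0.8 0 -0.2 0 0 0 -1")

```text
time: 18.62
position: [0.5129, -0.0218, 0.2746]
tool_rot: [3.138, -0.115, -0.007]
ft_force: [-3.8, 0.0, -0.3]
grip_width: 0.207
```

```bash
python3 lift.py 6 0.11
python3 -c "
from h import *
for n in('side','top'):
    T=ctrl.get_image(n); c=T['pixels'][140:300,230:430] if n=='side' else T['pixels'][130:260,230:400]; cv2.imwrite('pics/%s4.png'%n,cv2.resize(c,None,fx=3.6,fy=3.6,interpolation=cv2.INTER_CUBIC))"
```

```text
t 18.625 p [ 0.5129 -0.0218  0.2746] rv [ 3.138 -0.115 -0.007] F [-3.78  0.   -0.28] g 0.207 q [ 0.703  0.216 -0.779  1.917  0.173  1.08  -1.791]
r 0.07519138560528572 theta 1.2309088725679436 lat 0.0003075828166861083 turn [ 0.002  0.004 -0.001]
0.82 0 -0.04; 0.82 0 -0.03; 0.82 0 0.06; 0.80 0 0.15; 0.78 0 0.23; 0.75 0 0.32
```

View pics/side4.png

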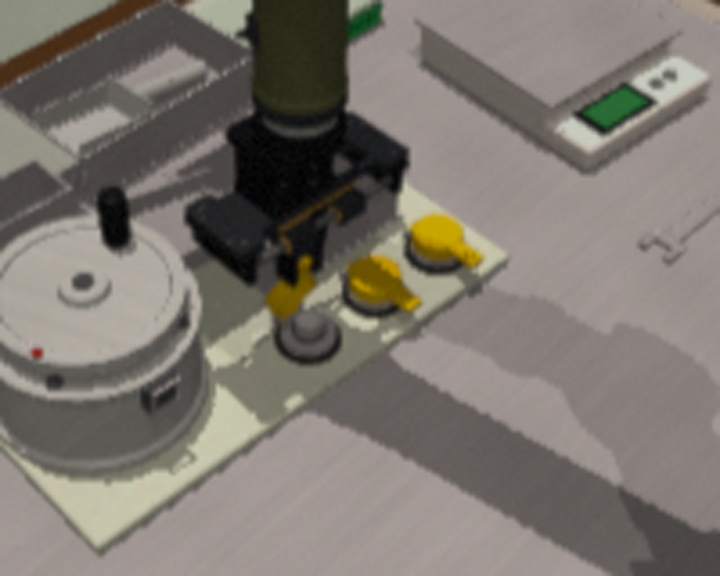

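Cap 1 stands open at (290,290), the steel bolt shows at (308,325), and caps 2 and 3 are shut. I'll add a little more opening and let it settle.

Call:
play_rows(targets="0.7 0 -0.05 0 0 0 -1; 0 0 0 0 0 0 -1; 0 0 0 0 0 0 -1; 0 0 0 0 0 0 -1; 0 0 0 0 0 0 -1; 0 0 0 0 0 0 -1; 0 0 0 0 0 0 -1; 0 0 0 0 0 0 -1")

```text
time: 19.73
position: [0.5209, -0.0224, 0.2758]
tool_rot: [3.138, -0.115, -0.002]
ft_force: [-2.1, -0.1, 1.1]
grip_width: 0.203
```

```bash
python3 lift.py 1 0.11
python3 -c "
from h import *
for n in('side','top'):
    T=ctrl.get_image(n); c=T['pixels'][140:300,230:430] if n=='side' else T['pixels'][90:260,70:510]; cv2.imwrite('pics/%s5.png'%n,cv2.resize(c,None,fx=(3.6 if n=='side' else 1.8),fy=(3.6 if n=='side' else 1.8),interpolation=cv2.INTER_CUBIC))"
```

```text
t 19.725 p [ 0.5209 -0.0224  0.2758] rv [ 3.138e+00 -1.150e-01 -2.000e-03] F [-2.1  -0.14  1.06] g 0.203 q [ 0.695  0.232 -0.776  1.899  0.185  1.084 -1.799]
r 0.07510414466394896 theta 1.3459040480799305 lat 0.00029131031869802064 turn [ 0.002  0.001 -0.   ]
0.82 0 0.04
```

View pics/side5.png

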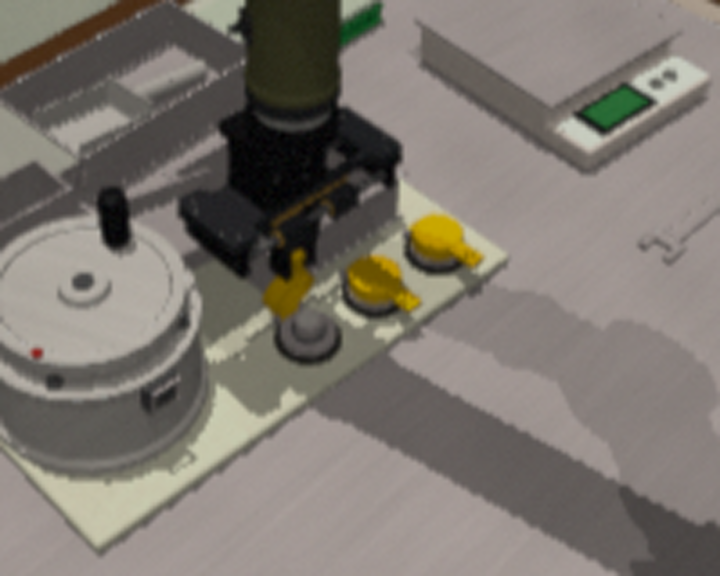

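View pics/top5.png

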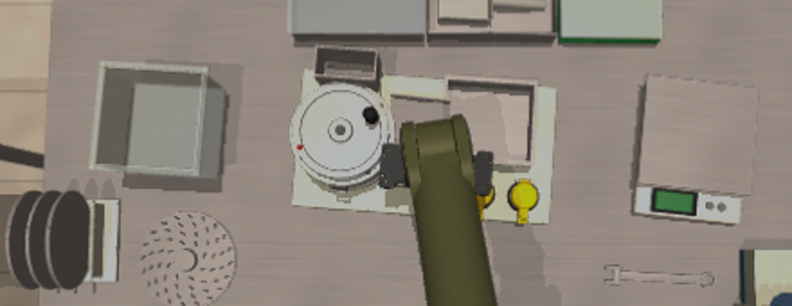

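Cap 1 is held open at about 1.35 rad, stable for a second. In the top view the pan, scale, spanner, disc and tub are all where they were, and the grip at (371,115) is back at its start. I'm handing in.

```bash
python3 -c "
from h import *
print(ctrl.close_job()); st()"
```

```text
the job is handed in; nothing more can be done
None
the job is handed in; nothing more can be done
```

The job is handed in: bolt 1, nearest the handwheel, is the loose one, and the arm is still holding its cap open.

- **Handwheel:** I turned it one full clockwise turn by the grip. By tool position it went about 365°, roughly 5° past its start. It ran free, with no more than about 8 N on the wrist along the way. The pictures after release show the grip back at about where it began.
- **Taps, in order 1, 2, 3:** Bolt 1 gave about 5 mm at around 4 N and then went hard. Bolts 2 and 3 did not give, at about 22 N and 18 N. The hardest tap, at the bottom of bolt 1's travel, peaked at about 26 N.
- **Cap:** Only bolt 1's cap was lifted, pinched by its tab. It is held at about 1.35 rad as worked out from the tool position, steady over the last 0.9 s. The last side picture shows it open with the bolt exposed.
- **Rest of the table:** Caps 2 and 3 are shut. By eye, the pan, scale, spanner, disc and tub looked unmoved in the last top picture.
- **Time and checks:** It took about 20 s of the 72 s. None of my checks failed. The wheel's centre as measured in the pictures was about 2 mm off from the turn itself, which made no difference to the result.

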